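# Wind back and pin a sprung chain tensioner

## Task

Get the chain tensioner ready for fitting: stand the locking pin in the hole of the sprung wheel, wind the wheel back against its spring (counter-clockwise from above) and hold it until the pin drops fully home in the locking hole hidden beneath, with its collar down on the wheel. Then let go of the pin and prove the lock: push the wheel's upright post back the other way (clockwise), firmly but without hammering, with about 12 N for half a second; finish hands off with the pin still home. Leave the other things on the bench where they are.

Things in the scene. Friction and masses are not known exactly. Their poses are not given: they have to be found in the camera images.
- tensioner: chain tensioner bolted to the worktop: round grey foot (200 mm across, 8 mm thick), on it a fixed dark drum (the lock disc, flat top 34 mm above the worktop), over that the toothed steel wheel. Origin: centre of the foot's underside, on the wheel's upright axis. With the wheel at rest the bush lies 60 mm from the axis along this body's -x.
- wheel_turn (a joint): angle of the toothed wheel, rad: 0 at rest against its stop, growing counter-clockwise seen from above, up to 1.6. A spring drives it back to 0 with 0.32 Nm at rest to 0.46 Nm at 1.4 rad (5 to 8 N at the bush). The bush stands over the hidden locking hole at some angle between 0.6 and 1.2, different each time, which has to be felt for.
- wheel: the toothed wheel. Origin: on its axis at its underside, 36 mm above the worktop; x towards the bush, z up. It is 172 mm across the rim, 186 mm over the teeth, 24 mm thick; a hub cap 40 mm across rises 18 mm from its top. Beneath, the drum has one locking hole, 19 mm wide, 26 mm deep, 60 mm from the axis, covered by the wheel; elsewhere a pin in the bush rides on the drum's flat top.
- bush (a point): dark round bush (30 mm across, 25 mm high, 1 mm proud of the wheel) let into the wheel, with a plain round through-hole 17.5 mm wide with a 2 mm chamfer. Origin: centre of the hole at the bush's underside (36 mm above the worktop); its mouth is 25 mm higher. x points away from the wheel's axis, z up.
- post (a point): upright dark steel post on the wheel, 17 mm thick (foot 26 mm wide, 6 mm high), 52 mm high above the wheel's top. Origin: centre of its foot at the wheel's top, 60 mm from the wheel's axis; z up. It sits 1.9 rad clockwise (from above) of the bush, 98 mm from it, and turns with the wheel.
- pin: steel locking pin, 87 mm long, 0.10 to 0.21 kg: round shank 14 mm thick, 46 mm long, tip tapered to 9 mm; collar 26 mm wide, 5 mm thick; square head 22x22 mm, 36 mm high. Origin: tip of the shank; z towards the head; x, y square to the head's faces. Starts upright in the wooden stand. Riding on the drum, its collar is 19 mm above the bush; home, it rests on the bush.
- pin_head (a point): centre of the pin's square head (half-way up it), 69 mm above the shank's tip and 23 mm above the collar's underside
- pin_collar (a point): centre of the underside of the pin's collar, 46 mm above the shank's tip; z towards the head
- pin_stand: dark wooden block, 62x62x50 mm high, fixed, with an 18.5 mm upright through-hole in its middle in which the pin starts, collar on the block's top (head centre 73 mm above the worktop). Origin: centre of the underside.
- ignition_box: black ignition box, 80x138x52 mm; a bystander, leave it. Origin: centre of its underside
- piston_1: alloy piston standing on its skirt, 60 mm across, 54 mm high; a bystander, leave it. Origin: centre of its underside
- brake_pad_1: brake pad lying flat, 42x84x12 mm; a bystander, leave it. Origin: centre of its underside
- spanner_17: combination spanner lying flat, 200 mm long; a bystander, leave it. Origin: centre of its underside
- flat_file: flat file with a wooden handle, lying flat, 270 mm long; a bystander, leave it. Origin: centre of its underside
There are look-alikes about, which are no part of the job. What is meant by the pin is not blue, pink or red, and is the smaller of those in its own colour.

How it is judged:
By the outcome, as a careful person would: the job done as asked, in the order asked, and still so for the second after the job is handed in, with the robot touching nothing.
It also fails if it takes over 64 s, if anything falls off the work surface, if the arm or the gripper's body presses on something with over 40 N, if the wrist force passes 120 N, or if a joint passes its speed limit or range.

## Robot

A 6-joint arm with a two-finger parallel gripper is mounted at the origin on a cart in front of the work surface, level with it; the furniture and walls round the work are solid. World frame = base frame: x ahead of the robot, y to its left, z up, the work surface at z = 0. Lengths are in mm, angles in rad, forces in N, time in s.
With the tool pointing down it reaches from about 275 to 750 mm from the base axis. Payload 10.2 kg.
Tool frame: the origin (TCP) lies on the front face of the gripper's body, between the roots of the fingers; the fingertips stand 73 mm ahead of it and the grasp point (between the pads) lies ctrl.grip_depth ahead of it (ctrl.grip_depth is the distance from the TCP to the grasp point, in mm); z points along the fingers, y is the direction in which the jaws open and shut (so a half turn about z gives the same grasp; the last joint's range is limited). The gripper opens to 85 mm and grips with 20 to 120 N. Pads are 22 mm wide; open, the fingers measure 114 mm over their backs; the gripper's body (76 mm by 85 mm) begins 54 mm behind the grasp point. The pads swing forward as they close: fully open they stand 13 mm farther back than shut.
Start: joints at [1.077, 0.313, 1.498, -0, 1.331, -0.223], TCP at [140.452, 505.871, 303.894] pointing down, gripper open.
Joint ranges: [-2.94, 2.94], [-0.97, 2.17], [0.19, 2.56], [-1.23, 4.37], [0.02, 3.11], [-2.88, 2.88]. Speed limits (rad/s): [2.39, 2.39, 3.01, 3.14, 3.14, 3.14].

## Interface

Orientations are given as a unit quaternion [w, x, y, z].
In Python, from rig import readout, capture, ctrl, nets gives the robot as it stands. The module is installed in compiled form; this text tells all that it offers.
- The arm moves only by the tool apply_moves, never from a script. Its argument "targets" is a list of rows, each a list of 4 numbers: the shift along the tool's x, y, z in cm, then the turn about the tool's z in degrees. A call has 1 to 8 rows; each row shifts and turns the commanded pose from where the row before left it, along the tool's axes as they then stand; what a row does not reach is not made up. A row lasts 1/10 s, in which the tool goes at most 50 mm and 8.59 degrees, less where a joint would pass 70% of its speed; a pose out of reach is approached as far as the arm can. A call with a gripper value outside its range is refused whole. "grip" is the finger opening in cm, from 0 to 8.54, set as the call begins (left out, the last holds). The fingers move at their own pace and stop on an object; "force" is the grip in N (left out, the last holds). Time passes only in rows, so rows that do not move let the fingers close. It gives the time, the measured TCP pose, the force and the opening at its end, in the units of the state.
- readout.sense(): the state, without advancing time (a new reading comes with each control period).
- capture(name): name is "scene" or "top"; returns a dict with "img" (420x560x3 uint8, red, green, blue), "fov_y" (degrees; the focal length in pixels is half the picture's height over the tangent of half this angle, whatever the lens; pixels are square), "cx", "cy" (the principal point, pixels), "D" ([k1, k2, p1, p2, k3] as OpenCV has them; the pictures are not rectified), "eye" and "rotation" of the camera in the world. Camera axes: x right, y down, z forward; pixel columns grow to the right and rows downward; lengths in mm; the calibration is good to about 2 mm. A picture is of the moment at which its call begins. There is no depth.
- ctrl.finish_job(): hands the job in, once; it reports no verdict.
Trained networks look in the newest picture that a camera, given by its name, has taken for a name from the list of things; names that differ only in an ending like _2 or _b are one class to them, and where a whole thing is asked for, a point or a joint stands for the part that bears it (a point fixed in the world has none). Each returns a list of dicts, best first, with "score" (0 to 1); they miss things now and then, are a little off and sometimes report something else, mostly with a low value. They report only what shows in the picture. A call takes as long as a camera call. They do not tell look-alikes from the thing itself.
- nets.boxes_of(camera, target): "location" ([column, row] as shares, 0 to 1, of the picture: columns of its width, rows of its height, amid what is visible of it).
The state is a dict: "time_s": time; "joints": joint angles; "dq": joint speeds; "tau": joint torques, N m; "eef_pos": TCP position; "ee_rot": TCP orientation; "force": force on the tool from outside, world axes, zero at the start; "wrist_torque": the same for the moment, N m; "grip_width": opening from 0.0 (shut) to 1.0 (fully open).
Only numpy, scipy, OpenCV 4.12 (cv2) and the standard library are available. Lean on these libraries where they do the work, as an engineer would, in place of code of your own. Each camera call takes 0.05 s, during which the arm holds its last target.

## Working session

There is one attempt and no reset: what is moved stays moved. The work goes in short steps, Python scripts to look and compute and a tool call to move; the robot and the scene stay as the last step left them, time stands still between calls to the robot, and variables do not carry over. Pictures are saved under pics/ and viewed, and the job is handed in when it is done.

Besides the shell and the picture viewer there is one more tool, called in YAML: its name, and indented under it one key for each argument. apply_moves: Moves the arm, as the interface text tells. Its arguments: {"type":"object","properties":{"targets":{"type":"array"},"grip":{"type":"number"},"force":{"type":"number"}},"required":["targets"]}

```bash
mkdir -p pics
cat > h.py <<'E'
import numpy as np, cv2
from rig import readout, capture, ctrl, nets
def K(c):
    f=210/np.tan(np.radians(c['fov_y'])/2); return np.array([[f,0,c['cx']],[0,f,c['cy']],[0,0,1.]])
def px2w(c,u,v,z):
    p=cv2.undistortPoints(np.array([[[u,v]]],float),K(c),np.array(c['D'],float))[0,0]
    d=np.array(c['rotation']).reshape(3,3)@np.array([p[0],p[1],1]); e=np.array(c['eye'])
    return e+d*(z-e[2])/d[2]
def w2px(c,P):
    R=np.array(c['rotation']).reshape(3,3); q=(np.array(P,float).reshape(-1,3)-np.array(c['eye']))@R
    return cv2.projectPoints(q.reshape(-1,1,3),np.zeros(3),np.zeros(3),K(c),np.array(c['D'],float))[0].reshape(-1,2)
def save(c,n): cv2.imwrite('pics/'+n+'.png',cv2.cvtColor(c['img'],cv2.COLOR_RGB2BGR))
def crop(c,n,u,v,r,s=4):
    u,v=int(u),int(v); im=c['img'][max(0,v-r):v+r,max(0,u-r):u+r]
    cv2.imwrite('pics/'+n+'.png',cv2.cvtColor(cv2.resize(im,None,fx=s,fy=s,interpolation=cv2.INTER_CUBIC),cv2.COLOR_RGB2BGR))
E
python3 - <<'E'
from h import *
print(readout.sense(), ctrl.grip_depth)
for n in ('scene','top'):
    c=capture(n); save(c,n+'0'); print(n,c['eye'],np.round(c['rotation'],3).tolist(),c['fov_y'],c['D'])
    for t in ('tensioner','wheel','bush','post','pin','pin_head','pin_stand'):
        print(t,[(round(d['score'],2),round(d['location'][0]*560),round(d['location'][1]*420)) for d in nets.boxes_of(n,t)][:5])
E
```

```text
{'time_s': 0.0, 'joints': array([ 1.07661298e+00,  3.13405726e-01,  1.49846538e+00,  8.38439968e-06,
        1.33101952e+00, -2.23440449e-01]), 'dq': array([-8.52361249e-04,  1.44747599e-04, -1.50353124e-03,  7.39640117e-04,
       -1.05268051e-03, -2.66639219e-05]), 'tau': array([-9.17819707e-04, -4.12262285e+01, -2.59745193e+01, -2.33666397e-04,
        4.09217435e-03, -7.70710062e-05]), 'eef_pos': array([140.35224431, 505.70308461, 303.34702731]), 'ee_rot': array([-2.31710639e-04,  1.34959331e-01,  9.90850926e-01, -6.06222863e-04]), 'force': array([0.34274006, 0.69575467, 0.07366472]), 'wrist_torque': array([-0.04834898, -0.00405762,  0.04126543]), 'grip_width': 1.0004265943731618} 53.900000000000006
scene [ 136.40136665 -744.90664757  815.91262142] [-0.422, 0.88, -0.2, 0.088] 53.53592526051679 [-0.03421688  0.          0.          0.          0.        ]
tensioner [(0.63, 253, 198), (0.25, 258, 194)]
wheel [(0.71, 253, 195)]
bush [(0.84, 255, 193)]
post [(0.64, 251, 193)]
pin [(0.97, 333, 253), (0.84, 264, 279), (0.75, 303, 270), (0.75, 305, 306), (0.73, 213, 155)]
pin_head [(0.79, 266, 279), (0.66, 352, 291), (0.64, 334, 253), (0.54, 298, 271)]
pin_stand [(0.87, 297, 280)]
top [ 373.20701034   65.33158946 1308.22003182] [-0.041, 0.711, -0.701, 0.043] 54.69206054137895 [-0.0829152  0.         0.         0.         0.       ]
tensioner [(0.97, 241, 220)]
wheel [(0.72, 241, 214)]
bush [(0.77, 237, 215)]
post [(0.69, 240, 215), (0.46, 209, 164), (0.4, 408, 220)]
pin [(0.71, 350, 195), (0.66, 351, 254), (0.64, 386, 200), (0.51, 354, 226), (0.44, 379, 234)]
pin_head [(0.57, 350, 194), (0.53, 386, 203), (0.5, 347, 224), (0.45, 377, 235)]
pin_stand [(0.91, 345, 230), (0.35, 351, 226)]
```

```bash
sed -i "s/^def K/from scipy.spatial.transform import Rotation as Ro\ndef RR(c):\n    q=np.array(c['rotation']); return Ro.from_quat(q[[1,2,3,0]]).as_matrix()\ndef K/; s/np.array(c\['rotation'\]).reshape(3,3)/RR(c)/" h.py; cat h.py | head -20
python3 - <<'E'
import cv2
for n,(u0,u1,v0,v1) in {'scene0':(170,400,110,340),'top0':(170,430,120,300)}.items():
    im=cv2.imread(f'pics/{n}.png')[v0:v1,u0:u1]
    cv2.imwrite(f'pics/{n}c.png',cv2.resize(im,None,fx=2.6 if n[0]=='s' else 3,fy=2.6 if n[0]=='s' else 3,interpolation=cv2.INTER_CUBIC))
E
```

```text
import numpy as np, cv2
from rig import readout, capture, ctrl, nets
from scipy.spatial.transform import Rotation as Ro
def RR(c):
    q=np.array(c['rotation']); return Ro.from_quat(q[[1,2,3,0]]).as_matrix()
def K(c):
    f=210/np.tan(np.radians(c['fov_y'])/2); return np.array([[f,0,c['cx']],[0,f,c['cy']],[0,0,1.]])
def px2w(c,u,v,z):
    p=cv2.undistortPoints(np.array([[[u,v]]],float),K(c),np.array(c['D'],float))[0,0]
    d=RR(c)@np.array([p[0],p[1],1]); e=np.array(c['eye'])
    return e+d*(z-e[2])/d[2]
def w2px(c,P):
    R=RR(c); q=(np.array(P,float).reshape(-1,3)-np.array(c['eye']))@R
    return cv2.projectPoints(q.reshape(-1,1,3),np.zeros(3),np.zeros(3),K(c),np.array(c['D'],float))[0].reshape(-1,2)
def save(c,n): cv2.imwrite('pics/'+n+'.png',cv2.cvtColor(c['img'],cv2.COLOR_RGB2BGR))
def crop(c,n,u,v,r,s=4):
    u,v=int(u),int(v); im=c['img'][max(0,v-r):v+r,max(0,u-r):u+r]
    cv2.imwrite('pics/'+n+'.png',cv2.cvtColor(cv2.resize(im,None,fx=s,fy=s,interpolation=cv2.INTER_CUBIC),cv2.COLOR_RGB2BGR))
```

View pics/scene0.png

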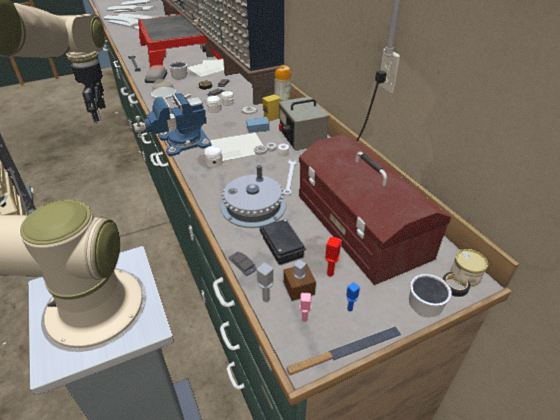

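View pics/top0.png

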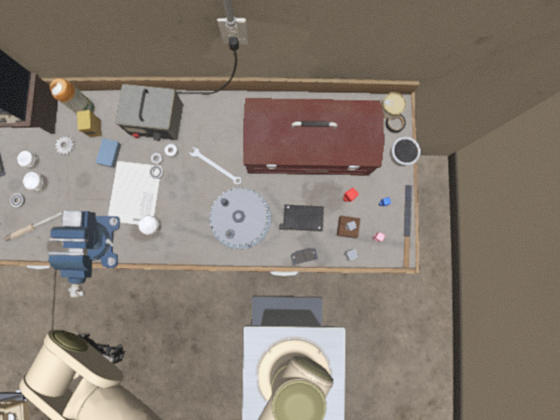

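View pics/scene0c.png

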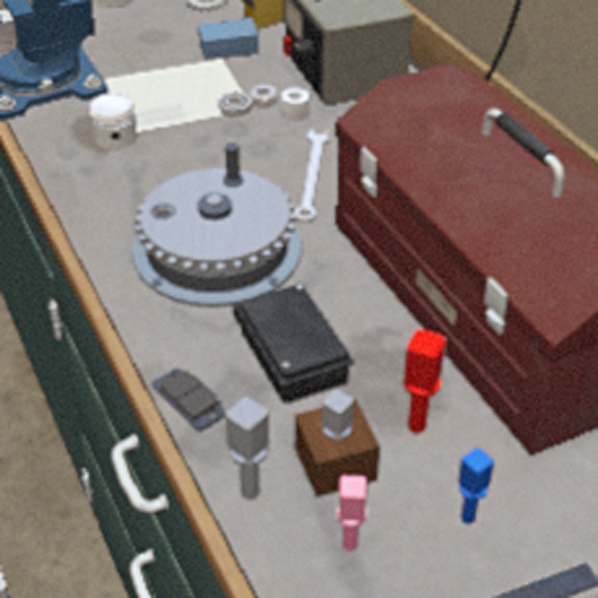

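View pics/top0c.png

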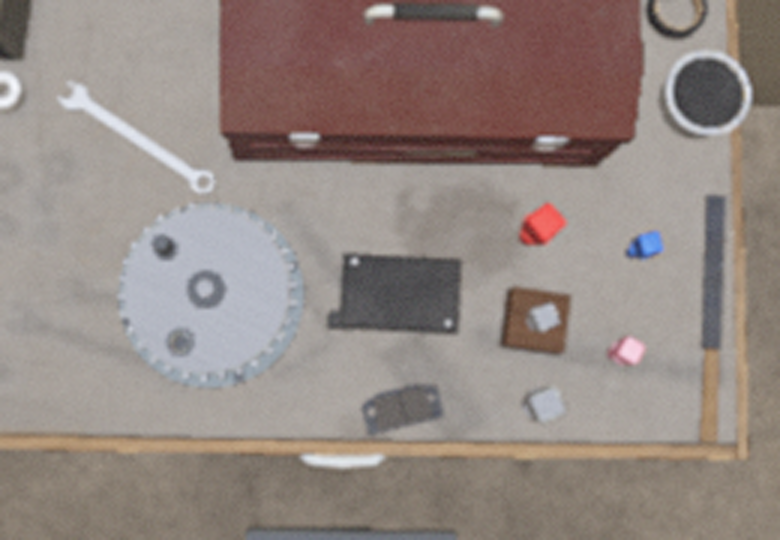

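Run:
```python
from h import *
s=capture('scene'); t=capture('top')
crop(t,'stand_top',350,232,30,10); crop(s,'stand_sc',285,285,40,8)
crop(t,'wh_top',240,217,35,10)
crop(s,'wh_sc',253,195,40,8)
for n,u,v,z in [('hub',170+207/3,120+288/3,78),('bush',170+180/3,120+342/3,61),('post',170+164/3,120+246/3,112),('pinhead',170+545/3,120+317/3,91),('other',170+547/3,120+405/3,87),('stand',170+537/3,120+320/3,50)]:
    p=px2w(t,u,v,z); print(n,np.round(p,1),np.round(w2px(s,p),1))
print([np.round(px2w(t,u,v,0)) for u,v in [(418,82),(418,270),(0,265)]])
```

```text
hub [493.5 176.2  78. ] [[252.9 186.4]]
bush [439.2 204.   61. ] [[232.8 190.7]]
post [531.4 216.8 112. ] [[258.7 166.7]]
pinhead [ 467.9 -165.    91. ] [[299.7 263.3]]
other [ 379.9 -167.3   87. ] [[266.  277.8]]
stand [ 467.9 -164.4   50. ] [[299.1 274.8]]
[array([ 973., -418.,    0.]), array([ 334., -398.,    0.]), array([325., 979.,   0.])]
```

View pics/stand_top.png

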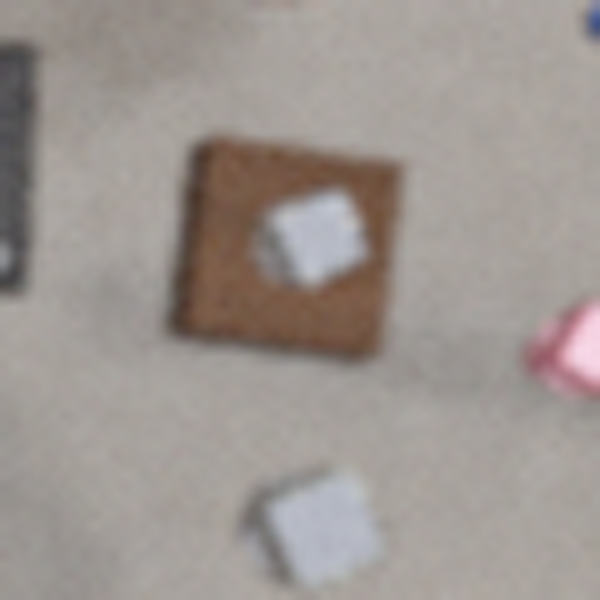

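View pics/stand_sc.png

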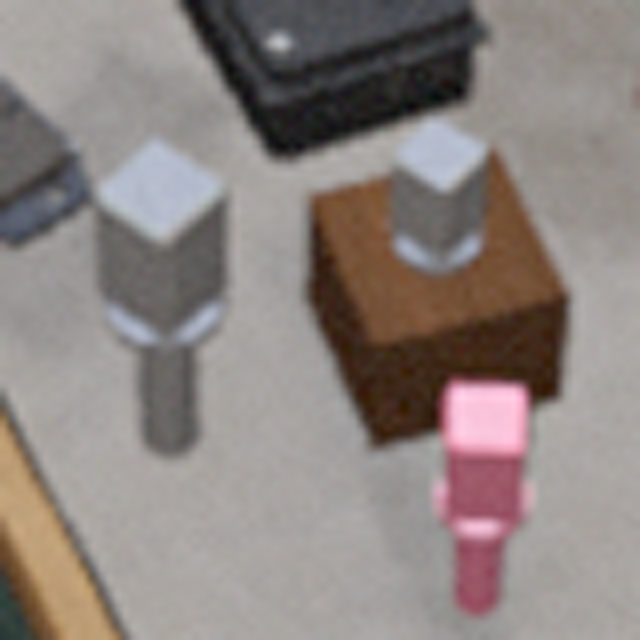

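View pics/wh_top.png

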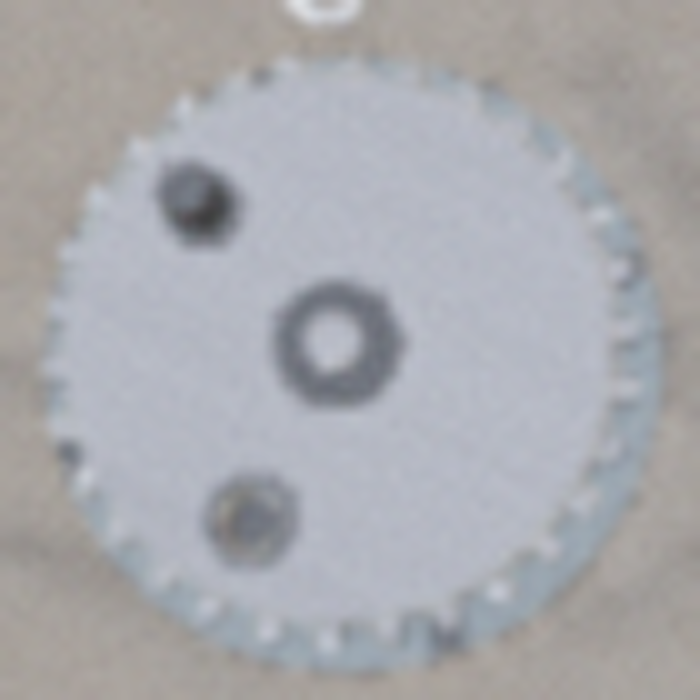

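View pics/wh_sc.png

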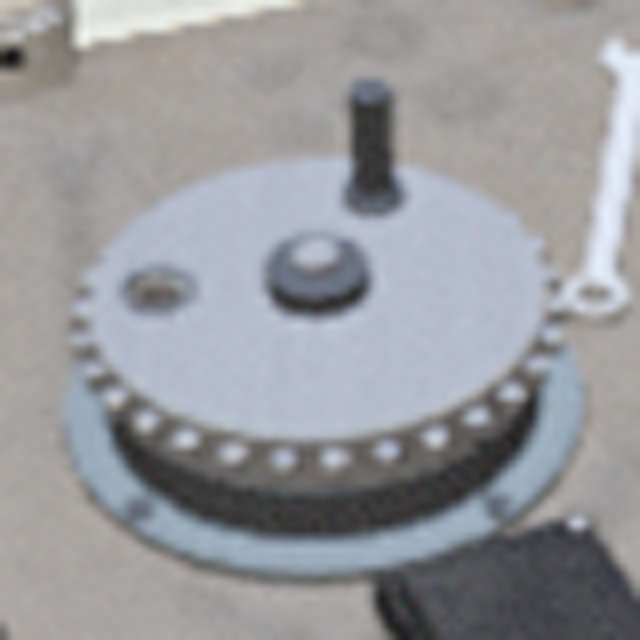

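Grey candidates are the pin in the stand (scene 300,264; top 351,226) and the taller free-standing one (scene 266,279; top 352,255). The one in the stand is clearly smaller and is in the wooden stand, so it is the pin. The crops confirm this. Pink, blue and red are excluded. Hub, bush and post agree between the two cameras to about 1 px.

```bash
cat >> h.py <<'E'
def tool(dst, ang=None):
    """rows in tool axes from commanded pose approx = measured; dst world TCP mm, ang world yaw of tool y (deg)"""
    s=readout.sense(); q=s['ee_rot']; R=Ro.from_quat(q[[1,2,3,0]]).as_matrix()
    d=R.T@(np.array(dst)-s['eef_pos'])/10
    y=np.degrees(np.arctan2(R[1,1],R[0,1]))
    return np.round(d,3), round(y,2), None if ang is None else round(-((ang-y+90)%180-90),2), s['eef_pos']
E
python3 - <<'E'
from h import *
t=capture('top'); s=capture('scene')
C=np.array([(270,222),(343,190),(370,252),(305,285)])/10+[320,202]
W=np.array([px2w(t,u,v,91) for u,v in C]); print(W.round(1),W.mean(0))
for i in range(4):
    e=W[(i+1)%4]-W[i]; print(np.linalg.norm(e),np.degrees(np.arctan2(e[1],e[0]))%90)
S=np.array([(395,160),(438,190),(490,152),(440,122)])/8+[245,245]
W=np.array([px2w(s,u,v,91) for u,v in S]); print(W.round(1),W.mean(0))
for i in range(4):
    e=W[(i+1)%4]-W[i]; print(np.linalg.norm(e),np.degrees(np.arctan2(e[1],e[0]))%90)
# joint tensioner fit
from scipy.optimize import least_squares
T={'hub':(338,343),'bush':(252,520),'ptop':(183,190)}
Sc={'hub':(318,252),'bush':(158,290),'ptop':(372,92)}
T={k:np.array(v)/10+[205,182] for k,v in T.items()}; Sc={k:np.array(v)/8+[213,155] for k,v in Sc.items()}
def f(p,r=False):
    x,y,a=p; P=[(x,y,78),(x+60*np.cos(a),y+60*np.sin(a),61),(x+60*np.cos(a-1.9),y+60*np.sin(a-1.9),112)]
    if r: return np.array(P)
    return np.r_[(w2px(t,P)-np.array(list(T.values()))).ravel(),(w2px(s,P)-np.array(list(Sc.values()))).ravel()]
o=least_squares(f,[493,176,2.67]); print(o.x,f(o.x).round(2),f(o.x,True).round(1))
print(tool([468,-165,250],113))
E
```

```text
[[ 472.1 -150.8   91. ]
 [ 482.1 -173.1   91. ]
 [ 463.5 -181.1   91. ]
 [ 453.3 -161.4   91. ]] [ 467.75279259 -166.59684379   91.        ]
24.35949836254929 24.199993475254956
20.316921417061415 23.387527488737334
22.258700460916927 27.311893991582508
21.602197969961395 29.100894430426287
[[ 454.2 -164.1   91. ]
 [ 460.  -179.8   91. ]
 [ 480.6 -173.4   91. ]
 [ 473.1 -156.6   91. ]] [ 466.9606439  -168.47981301   91.        ]
16.757592973801163 20.221756125521324
21.527751608026517 17.194742775903716
18.47210927963712 24.006937446635447
20.285383223613753 21.739839695701846
[492.76855831 176.80988002   2.69661151] [-0.02 -0.06  0.24  0.19  0.44 -0.13 -0.16 -0.2   0.01 -0.23 -0.16 -0.6 ] [[492.8 176.8  78. ]
 [438.6 202.6  61. ]
 [534.7 219.7 112. ]]
(array([-49.507, -55.88 ,   5.39 ]), np.float64(74.48), np.float64(-38.52), array([140.44936336, 505.867091  , 303.90770939]))
```

apply_moves:
  targets:
    - [-3.1, -3.5, 0, 0]
    - [-3.1, -3.5, 0, 0]
    - [-3.1, -3.5, 0, 0]
    - [-3.1, -3.5, 0, 0]
    - [-3.1, -3.5, 0, 0]
    - [-3.1, -3.5, 0, 0]
    - [-3.1, -3.5, 0, 0]
    - [-3.1, -3.5, 0, 0]
  grip: 6
  force: 60

```text
time_s: 1.8
eef_pos: [304.8, 168.0, 304.2]
ee_rot: [0.001, 0.135, 0.991, 0.0]
force: [1.5, 0.7, 1.4]
grip_width: 0.703
```

apply_moves:
  targets:
    - [-3.1, -3.5, 0, 0]
    - [-3.1, -3.5, 0, 0]
    - [-3.1, -3.5, 0, 0]
    - [-3.1, -3.5, 0, 0]
    - [-3.1, -3.5, 0, 0]
    - [-3.1, -3.5, 0, 0]
    - [-3.1, -3.5, 0, 0]
    - [-3.0, -3.5, 0, 0]

```text
time_s: 2.6
eef_pos: [468.1, -168.2, 303.9]
ee_rot: [0.0, 0.135, 0.991, -0.0]
force: [-0.2, 0.7, 0.6]
grip_width: 0.7
```

apply_moves:
  targets:
    - [0, 0, 0, -7.8]
    - [0, 0, 0, -7.8]
    - [0, 0, 0, -7.8]
    - [0, 0, 0, -7.8]
    - [0, 0, 0, -7.8]
    - [0, 0, 2, 0]
    - [0, 0, 2, 0]
    - [0, 0, 0, 0]

```text
time_s: 3.4
eef_pos: [466.9, -165.7, 261.9]
ee_rot: [-0.002, -0.203, 0.979, 0.002]
force: [-0.1, -1.1, -0.2]
grip_width: 0.703
```

Run:
```python
from h import *
print(tool([467.4,-167,210],113.5)); s=readout.sense();print(s['joints'],s['grip_width'],s['force'])
c=capture('scene'); save(c,'a1')
```

```text
(array([-0.007, -0.156,  5.192]), np.float64(113.48), np.float64(-0.02), array([ 466.91116417, -165.72426104,  261.92235524]))
[-5.78002795e-01  2.87909134e-01  1.64563883e+00 -3.09599798e-05
  1.21247904e+00 -2.55857038e+00] 0.7031159259751121 [-0.05524843 -1.09467153 -0.19357171]
```

View pics/a1.png

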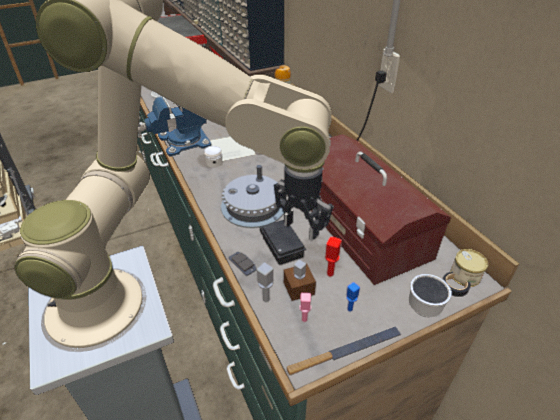

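apply_moves:
  targets:
    - [0, -0.1, 2.5, 0]
    - [0, 0, 2.5, 0]
    - [0, 0, 2.5, 0]
    - [0, 0, 2.5, 0]
    - [0, 0, 1.6, 0]
    - [0, 0, 1.5, 0]
    - [0, 0, 0, 0]
    - [0, 0, 0, 0]

```text
time_s: 4.25
eef_pos: [468.6, -167.4, 134.0]
ee_rot: [0.001, -0.204, 0.979, -0.0]
force: [0.1, 0.6, -0.5]
grip_width: 0.7
```

Run:
```python
from h import *
print(tool([467.4,-167,131],113.5)); print(readout.sense()['force'])
c=capture('scene'); crop(c,'a2',290,265,45,8); c=capture('top'); crop(c,'a2t',350,225,35,8)
```

```text
(array([0.091, 0.081, 0.301]), np.float64(113.48), np.float64(-0.02), array([ 468.55614972, -167.37422513,  134.01171393]))
[ 0.05984815  0.56949368 -0.51827361]
```

View pics/a2.png

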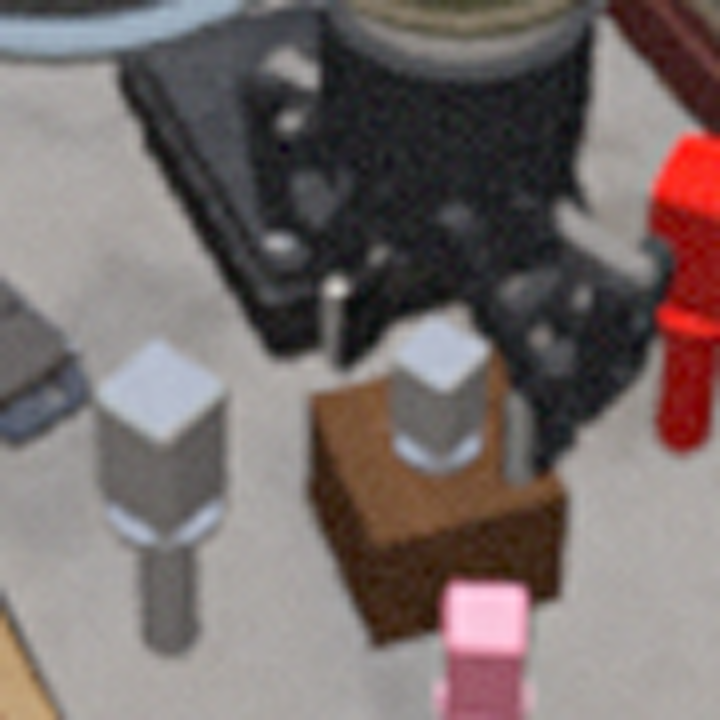

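Run:
```python
from h import *
c=capture('scene'); s=readout.sense(); p=s['eef_pos']; q=s['ee_rot']; R=Ro.from_quat(q[[1,2,3,0]]).as_matrix()
for dz in (60,73):
  for dy in (-30,0,30):
    for dx in (-11,11): print(dz,dy,dx,((w2px(c,p+R@[dx,dy,dz])[0]-[245,220])*8).round())
print(((w2px(c,[467.4,-167,55])[0]-[245,220])*8).round())
```

```text
60 -30 -11 [546. 419.]
60 -30 11 [500. 463.]
60 0 -11 [465. 369.]
60 0 11 [419. 412.]
60 30 -11 [387. 321.]
60 30 11 [340. 363.]
73 -30 -11 [544. 449.]
73 -30 11 [499. 493.]
73 0 -11 [464. 399.]
73 0 11 [418. 442.]
73 30 -11 [386. 351.]
73 30 11 [340. 392.]
[436. 434.]
```

View pics/a2t.png

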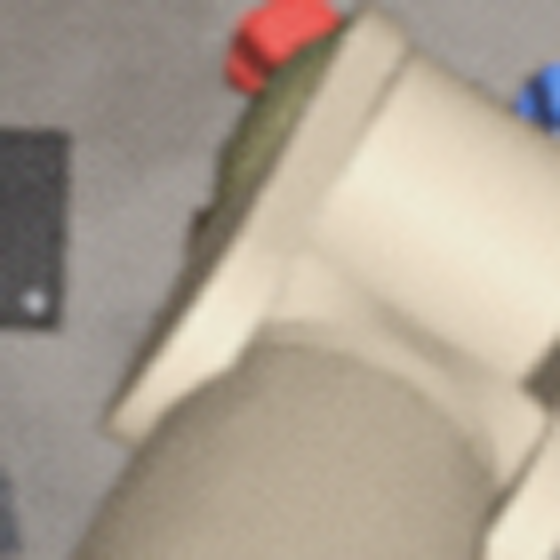

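apply_moves:
  targets:
    - [0, 0, 0.2, 0]
    - [0, 0, 0, 0]
    - [0, 0, 0, 0]
    - [0, 0, 0, 0]
    - [0, 0, 0, 0]
    - [0, 0, 0, 0]
    - [0, 0, 0, 0]
    - [0, 0, 0, 0]
  grip: 1.0
  force: 70

```text
time_s: 5.2
eef_pos: [468.1, -167.1, 131.2]
ee_rot: [0.0, -0.203, 0.979, -0.0]
force: [-0.8, 1.6, 5.6]
grip_width: 0.248
```

Run:
```python
from h import *
print(readout.sense())
c=capture('scene'); crop(c,'a3',290,265,45,8)
```

```text
{'time_s': 5.2, 'joints': array([-5.79023108e-01,  4.67061673e-01,  1.78026077e+00,  4.90210222e-05,
        8.93902403e-01, -2.55971048e+00]), 'dq': array([ 6.31529699e-04,  1.27819681e-03, -1.61728884e-03, -1.34801230e-03,
       -4.29847676e-04, -7.96795317e-05]), 'tau': array([-3.43444655e-01, -3.95299494e+01, -1.90337938e+01, -5.43891324e-02,
       -4.38513542e-01,  1.08050453e-04]), 'eef_pos': array([ 468.09999716, -167.07383329,  131.21136258]), 'ee_rot': array([ 1.43718061e-04, -2.03498792e-01,  9.79075180e-01, -1.16321657e-04]), 'force': array([-0.80622963,  1.59339071,  5.57246533]), 'wrist_torque': array([ 0.16962133,  0.22856559, -0.04882272]), 'grip_width': 0.24800398488856037}
```

View pics/a3.png

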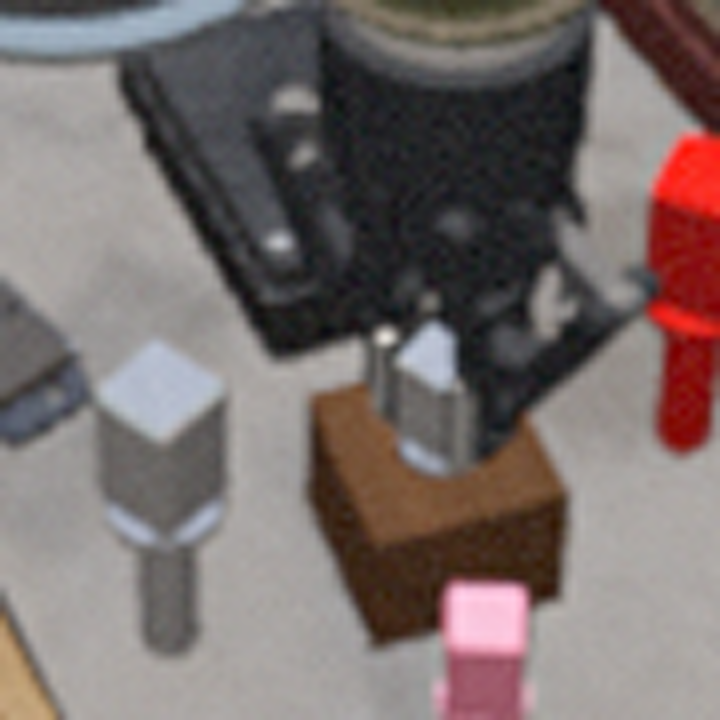

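apply_moves:
  targets:
    - [0, 0, -1, 0]
    - [0, 0, -1.5, 0]
    - [0, 0, -2.5, 0]
    - [0, 0, -2.5, 0]
    - [0, 0, -2, 0]
    - [0, 0, 0, 0]

```text
time_s: 5.85
eef_pos: [468.7, -167.5, 228.3]
ee_rot: [0.002, -0.204, 0.979, -0.002]
force: [-1.0, -0.7, -2.2]
grip_width: 0.247
```

apply_moves:
  targets:
    - [-1.5, 4.38, 0, 0]
    - [-1.5, 4.38, 0, 0]
    - [-1.5, 4.38, 0, 0]
    - [-1.5, 4.38, 0, 0]
    - [-1.5, 4.38, 0, 0]
    - [-1.5, 4.38, 0, 0]
    - [-1.5, 4.38, 0, 0]
    - [-1.5, 4.38, 0, 0]

```text
time_s: 6.65
eef_pos: [437.5, 203.9, 224.9]
ee_rot: [-0.001, -0.203, 0.979, -0.0]
force: [1.2, -0.2, -1.4]
grip_width: 0.252
```

apply_moves:
  targets:
    - [0, 0, 0, 0]
    - [0, 0, 0, 0]
    - [0, 0, 0, 0]

```text
time_s: 6.95
eef_pos: [438.4, 201.3, 225.3]
ee_rot: [-0.001, -0.203, 0.979, -0.0]
force: [0.7, -0.4, -1.9]
grip_width: 0.241
```

Run:
```python
from h import *
print(tool([438.6,202.6,190],113.5)); print(readout.sense()['force'],readout.sense()['grip_width'])
c=capture('scene'); crop(c,'a4',245,185,50,7); 
p=readout.sense()['eef_pos']
for d in (36,90,81,127): print(d,((w2px(c,p-[0,0,d])[0]-[195,135])*7).round())
c=capture('top'); crop(c,'a4t',235,220,40,7)
```

```text
(array([-0.075,  0.114,  3.525]), np.float64(113.43), np.float64(-0.07), array([438.40567828, 201.27140642, 225.25000229]))
[ 0.67164646 -0.41255237 -1.90570862] 0.24096006308293302
36 [242. 139.]
90 [252. 250.]
81 [250. 232.]
127 [259. 323.]
```

View pics/a4.png

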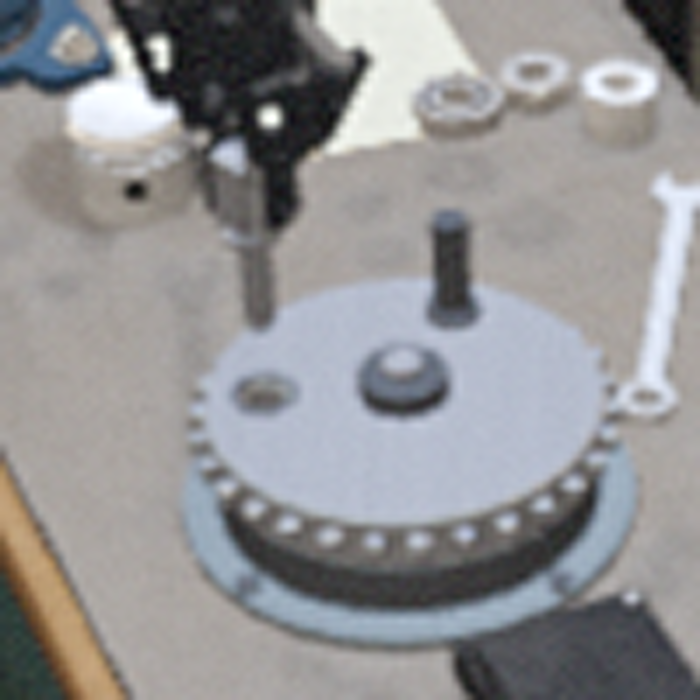

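View pics/a4t.png

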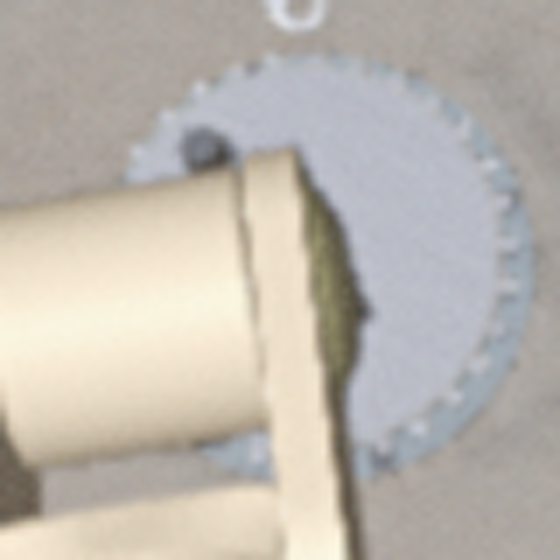

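apply_moves:
  targets:
    - [-0.05, 0.1, 1.5, 0]
    - [0, 0, 1.5, 0]
    - [0, 0, 0.7, 0]
    - [0, 0, 0.4, 0]
    - [0, 0, 0.4, 0]
    - [0, 0, 0, 0]
    - [0, 0, 0, 0]

```text
time_s: 7.75
eef_pos: [438.7, 203.2, 181.2]
ee_rot: [0.0, -0.203, 0.979, -0.0]
force: [-0.5, 0.3, -2.5]
grip_width: 0.247
```

apply_moves:
  targets:
    - [0, 0, 0.4, 0]
    - [0, 0, 0.4, 0]
    - [0, 0, 0.4, 0]
    - [0, 0, 0.3, 0]
    - [0, 0, 0, 0]
    - [0, 0, 0, 0]

```text
time_s: 8.35
eef_pos: [438.5, 203.3, 165.9]
ee_rot: [-0.0, -0.204, 0.979, 0.0]
force: [0.5, -0.6, -2.6]
grip_width: 0.247
```

Run:
```python
from h import *
print(readout.sense()['eef_pos'],readout.sense()['force'])
c=capture('scene'); crop(c,'a5',245,185,50,7)
```

```text
[438.5258554  203.27284686 165.86766855] [ 0.48612912 -0.62490991 -2.62734886]
```

View pics/a5.png

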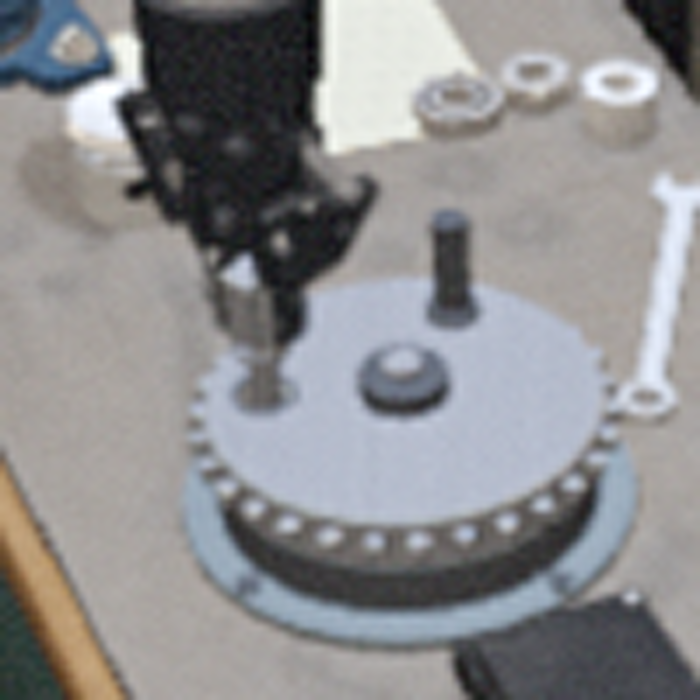

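Pin tip is in the bush (scene about 232,191), with no side force. Lowering onto the drum now.

apply_moves:
  targets:
    - [0, 0, 0.2, 0]
    - [0, 0, 0.1, 0]
    - [0, 0, 0.1, 0]
    - [0, 0, 0.1, 0]
    - [0, 0, 0, 0]

```text
time_s: 8.9
eef_pos: [438.6, 203.3, 161.2]
ee_rot: [0.0, -0.204, 0.979, -0.0]
force: [-0.7, -0.6, 2.3]
grip_width: 0.25
```

```bash
cat >> h.py <<'E'
def arc(a0,steps,r=60.2,ax=(492.8,176.8)):
    s=readout.sense(); q=s['ee_rot']; R=Ro.from_quat(q[[1,2,3,0]]).as_matrix(); ax=np.array(ax); out=[];a=a0
    P=ax+r*np.array([np.cos(a),np.sin(a)])
    for st in steps:
        a+=st; N=ax+r*np.array([np.cos(a),np.sin(a)]); d=R[:2,:2].T@(N-P); out.append([round(d[0]/10,2),round(d[1]/10,2),0,0]);P=N
    return out
def where(ax=(492.8,176.8)):
    s=readout.sense(); d=s['eef_pos'][:2]-np.array(ax); return np.hypot(*d),np.arctan2(d[1],d[0])%(2*np.pi),s['force'],s['eef_pos'][2]
E
python3 - <<'E'
from h import *
print(where()); a=where()[1]
print(arc(a,[.04]*16)); print(arc(a+.64,[.02]*32))
E
```

```text
(np.float64(60.36489379231071), np.float64(2.6873568172494497), array([-0.72157963, -0.5703318 ,  2.27797893]), np.float64(161.17532852322933))
[[np.float64(0.18), np.float64(-0.16), 0, 0], [np.float64(0.17), np.float64(-0.17), 0, 0], [np.float64(0.17), np.float64(-0.17), 0, 0], [np.float64(0.16), np.float64(-0.18), 0, 0], [np.float64(0.15), np.float64(-0.19), 0, 0], [np.float64(0.14), np.float64(-0.19), 0, 0], [np.float64(0.14), np.float64(-0.2), 0, 0], [np.float64(0.13), np.float64(-0.2), 0, 0], [np.float64(0.12), np.float64(-0.21), 0, 0], [np.float64(0.11), np.float64(-0.21), 0, 0], [np.float64(0.1), np.float64(-0.22), 0, 0], [np.float64(0.09), np.float64(-0.22), 0, 0], [np.float64(0.09), np.float64(-0.22), 0, 0], [np.float64(0.08), np.float64(-0.23), 0, 0], [np.float64(0.07), np.float64(-0.23), 0, 0], [np.float64(0.06), np.float64(-0.23), 0, 0]]
[[np.float64(0.03), np.float64(-0.12), 0, 0], [np.float64(0.02), np.float64(-0.12), 0, 0], [np.float64(0.02), np.float64(-0.12), 0, 0], [np.float64(0.02), np.float64(-0.12), 0, 0], [np.float64(0.02), np.float64(-0.12), 0, 0], [np.float64(
[... 519 characters left out ...]
2), 0, 0], [np.float64(-0.02), np.float64(-0.12), 0, 0], [np.float64(-0.02), np.float64(-0.12), 0, 0], [np.float64(-0.02), np.float64(-0.12), 0, 0], [np.float64(-0.02), np.float64(-0.12), 0, 0], [np.float64(-0.02), np.float64(-0.12), 0, 0], [np.float64(-0.03), np.float64(-0.12), 0, 0], [np.float64(-0.03), np.float64(-0.12), 0, 0], [np.float64(-0.03), np.float64(-0.12), 0, 0], [np.float64(-0.03), np.float64(-0.12), 0, 0], [np.float64(-0.04), np.float64(-0.11), 0, 0], [np.float64(-0.04), np.float64(-0.11), 0, 0], [np.float64(-0.04), np.float64(-0.11), 0, 0], [np.float64(-0.04), np.float64(-0.11), 0, 0], [np.float64(-0.05), np.float64(-0.11), 0, 0], [np.float64(-0.05), np.float64(-0.11), 0, 0]]
```

apply_moves:
  targets:
    - [0.18, -0.16, 0, 0]
    - [0.17, -0.17, 0, 0]
    - [0.17, -0.17, 0, 0]
    - [0.16, -0.18, 0, 0]
    - [0.15, -0.19, 0, 0]
    - [0.14, -0.19, 0, 0]
    - [0.14, -0.2, 0, 0]
    - [0, 0, 0, 0]

```text
time_s: 9.7
eef_pos: [433.7, 187.7, 161.2]
ee_rot: [0.001, -0.203, 0.979, 0.001]
force: [1.0, 5.8, -0.2]
grip_width: 0.251
```

Run:
```python
from h import *
print(where()); c=capture('scene'); crop(c,'a6',245,185,50,7)
```

```text
(np.float64(60.06853488251287), np.float64(2.9586267422467483), array([ 1.01525235,  5.79840122, -0.23929144]), np.float64(161.18478620395697))
```

View pics/a6.png

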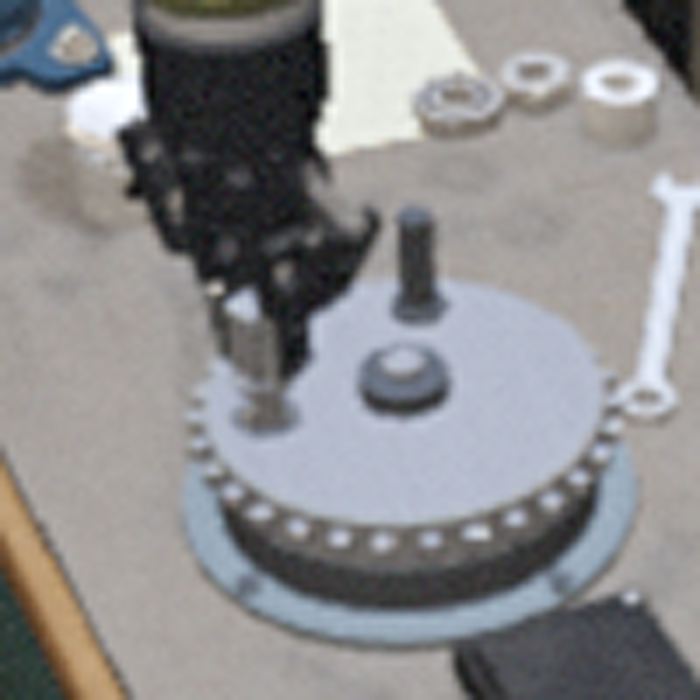

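apply_moves:
  targets:
    - [0.13, -0.2, 0, 0]
    - [0.12, -0.21, 0, 0]
    - [0.11, -0.21, 0, 0]
    - [0.1, -0.22, 0, 0]
    - [0.09, -0.22, 0.05, 0]
    - [0, 0, 0.05, 0]
    - [0, 0, 0, 0]

```text
time_s: 10.45
eef_pos: [432.9, 176.3, 161.1]
ee_rot: [0.001, -0.203, 0.979, 0.001]
force: [-1.7, 8.2, 10.4]
grip_width: 0.242
```

Run:
```python
from h import *
w=where();print(w); print([[float(b) for b in r[:2]] for r in arc(w[1],[.025]*26)])
```

```text
(np.float64(59.86375846380166), np.float64(3.149336821804254), array([-1.69817886,  8.19494219, 10.36628863]), np.float64(161.07786981305645))
[[0.06, -0.14], [0.05, -0.14], [0.05, -0.14], [0.05, -0.14], [0.04, -0.14], [0.04, -0.15], [0.04, -0.15], [0.03, -0.15], [0.03, -0.15], [0.02, -0.15], [0.02, -0.15], [0.02, -0.15], [0.01, -0.15], [0.01, -0.15], [0.01, -0.15], [0.0, -0.15], [-0.0, -0.15], [-0.01, -0.15], [-0.01, -0.15], [-0.01, -0.15], [-0.02, -0.15], [-0.02, -0.15], [-0.02, -0.15], [-0.03, -0.15], [-0.03, -0.15], [-0.04, -0.15]]
```

apply_moves:
  targets:
    - [0.06, -0.14, 0, 0]
    - [0.05, -0.14, 0, 0]
    - [0.05, -0.14, 0, 0]
    - [0.05, -0.14, 0, 0]
    - [0, 0, 0, 0]

```text
time_s: 10.95
eef_pos: [433.4, 170.8, 161.1]
ee_rot: [0.002, -0.203, 0.979, 0.002]
force: [-0.8, 11.9, 9.0]
grip_width: 0.247
```

apply_moves:
  targets:
    - [0.04, -0.14, 0, 0]
    - [0.04, -0.14, 0, 0]
    - [0, 0, 0, 0]

```text
time_s: 11.25
eef_pos: [433.7, 168.0, 161.1]
ee_rot: [0.002, -0.203, 0.979, 0.002]
force: [-0.8, 12.5, 8.9]
grip_width: 0.248
```

apply_moves:
  targets:
    - [0.04, -0.15, 0, 0]
    - [0.03, -0.15, 0, 0]
    - [0, 0, 0, 0]

```text
time_s: 11.55
eef_pos: [434.2, 165.0, 161.1]
ee_rot: [0.002, -0.203, 0.979, 0.002]
force: [-2.3, 13.4, 10.8]
grip_width: 0.243
```

apply_moves:
  targets:
    - [0.03, -0.15, 0, 0]
    - [0.03, -0.15, 0, 0]
    - [0, 0, 0, 0]

```text
time_s: 11.85
eef_pos: [434.8, 162.1, 161.1]
ee_rot: [0.002, -0.203, 0.979, 0.002]
force: [-2.2, 12.8, 9.5]
grip_width: 0.249
```

apply_moves:
  targets:
    - [0.02, -0.15, 0, 0]
    - [0.02, -0.15, 0, 0]
    - [0, 0, 0, 0]

```text
time_s: 12.15
eef_pos: [435.7, 159.1, 161.0]
ee_rot: [0.002, -0.203, 0.979, 0.002]
force: [-1.2, 14.0, 9.3]
grip_width: 0.247
```

apply_moves:
  targets:
    - [0.02, -0.15, 0, 0]
    - [0.01, -0.15, 0, 0]
    - [0, 0, 0, 0]

```text
time_s: 12.45
eef_pos: [436.6, 156.0, 160.9]
ee_rot: [0.002, -0.203, 0.979, 0.002]
force: [-1.0, 11.6, 7.3]
grip_width: 0.246
```

apply_moves:
  targets:
    - [0.01, -0.15, 0, 0]
    - [0.01, -0.15, 0, 0]
    - [0, 0, 0, 0]

```text
time_s: 12.75
eef_pos: [437.5, 152.6, 160.3]
ee_rot: [0.001, -0.203, 0.979, 0.001]
force: [-0.0, 8.5, 1.7]
grip_width: 0.249
```

apply_moves:
  targets:
    - [0.0, -0.1, 0.1, 0]
    - [0, 0, 0.1, 0]
    - [0, 0, 0, 0]

```text
time_s: 13.05
eef_pos: [437.7, 151.7, 158.2]
ee_rot: [0.001, -0.203, 0.979, 0.001]
force: [0.9, 7.3, 0.9]
grip_width: 0.244
```

apply_moves:
  targets:
    - [0.0, -0.1, 0.1, 0]
    - [0, -0.1, 0.1, 0]
    - [0, 0, 0.2, 0]
    - [0, 0, 0, 0]

```text
time_s: 13.45
eef_pos: [438.6, 149.9, 154.1]
ee_rot: [0.001, -0.203, 0.979, 0.001]
force: [0.4, 8.9, 0.1]
grip_width: 0.247
```

apply_moves:
  targets:
    - [0.0, 0, 0.2, 0]
    - [0, 0, 0.2, 0]
    - [0, 0, 0.2, 0]
    - [0, 0, 0, 0]

```text
time_s: 13.85
eef_pos: [438.6, 149.9, 148.1]
ee_rot: [0.001, -0.203, 0.979, 0.001]
force: [1.9, 8.2, -1.6]
grip_width: 0.247
```

apply_moves:
  targets:
    - [0.0, 0, 0.2, 0]
    - [0, 0, 0.2, 0]
    - [0, 0, 0.1, 0]
    - [0, 0, 0.1, 0]
    - [0, 0, 0, 0]

```text
time_s: 14.35
eef_pos: [438.6, 149.9, 142.2]
ee_rot: [0.001, -0.203, 0.979, 0.001]
force: [0.8, 8.6, 1.1]
grip_width: 0.244
```

Run:
```python
from h import *
print(where(),readout.sense()['wrist_torque']); c=capture('scene'); crop(c,'a7',245,185,50,7)
```

```text
(np.float64(60.479871663299434), np.float64(3.602478453653904), array([0.81515698, 8.63900743, 1.14034716]), np.float64(142.24275444950177)) [ 1.51316745 -0.12501419  0.06554591]
```

View pics/a7.png

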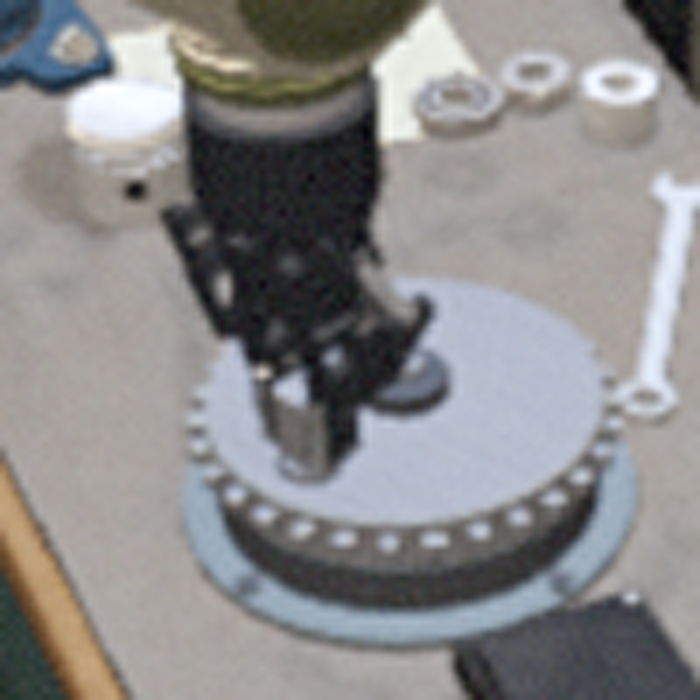

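apply_moves:
  targets:
    - [0, 0, 0.1, 0]
    - [0, 0, 0.05, 0]
    - [0, 0, 0, 0]

```text
time_s: 14.7
eef_pos: [438.8, 149.8, 142.1]
ee_rot: [0.001, -0.203, 0.979, 0.001]
force: [-5.2, 5.4, 18.9]
grip_width: 0.248
```

apply_moves:
  targets:
    - [0, 0.05, -0.1, 0]
    - [0, 0.1, -0.05, 0]
    - [0, 0.05, 0, 0]
    - [0, 0, 0, 0]

```text
time_s: 15.1
eef_pos: [437.7, 151.5, 142.2]
ee_rot: [0.001, -0.203, 0.979, 0.001]
force: [-0.9, 6.0, 1.8]
grip_width: 0.248
```

apply_moves:
  targets:
    - [0, 0, 0, 0]
    - [0, 0, 0, 0]
    - [0, 0, 0, 0]
    - [0, 0, 0, 0]
  grip: 4.2

```text
time_s: 15.5
eef_pos: [437.5, 150.8, 141.8]
ee_rot: [-0.0, -0.203, 0.979, -0.0]
force: [0.9, -0.7, 0.3]
grip_width: 0.493
```

Run:
```python
from h import *
print(where()); c=capture('scene'); crop(c,'a8',250,185,40,8)
```

```text
(np.float64(61.052587422781706), np.float64(3.581105085229784), array([ 0.94234801, -0.65913646,  0.3007174 ]), np.float64(141.84396100054448))
```

View pics/a8.png

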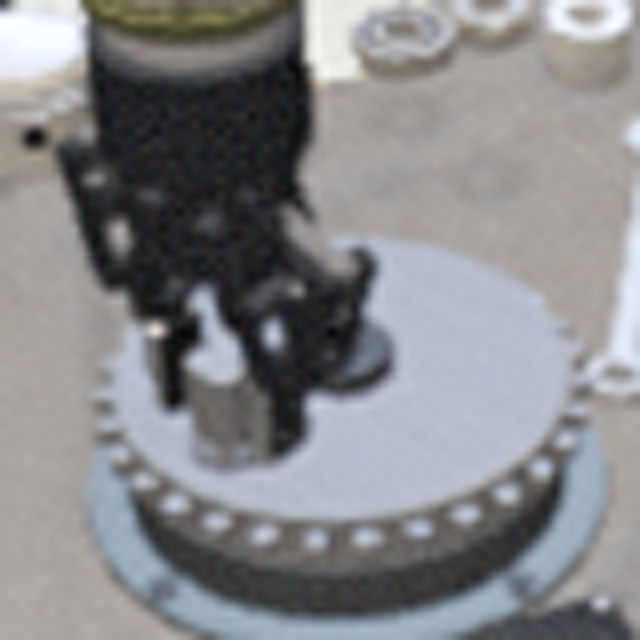

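apply_moves:
  targets:
    - [0, -0.3, 0, 0]
    - [0, 0, -0.5, 0]
    - [0, 0, -1.5, 0]
    - [0, 0, -2.5, 0]
    - [0, 0, -2.5, 0]
    - [0, 0, -2.5, 0]
    - [0, 0, 0, 0]

```text
time_s: 16.25
eef_pos: [439.8, 148.3, 240.1]
ee_rot: [0.003, -0.204, 0.979, -0.0]
force: [-0.3, -0.9, -0.5]
grip_width: 0.493
```

Run:
```python
from h import *
print(where()); c=capture('scene'); crop(c,'a9',250,185,40,8)
c=capture('top'); crop(c,'a9t',235,220,40,8)
```

```text
(np.float64(60.22022680996016), np.float64(3.63518226749473), array([-0.25385628, -0.87309865, -0.48048698]), np.float64(240.05265252603127))
```

View pics/a9.png

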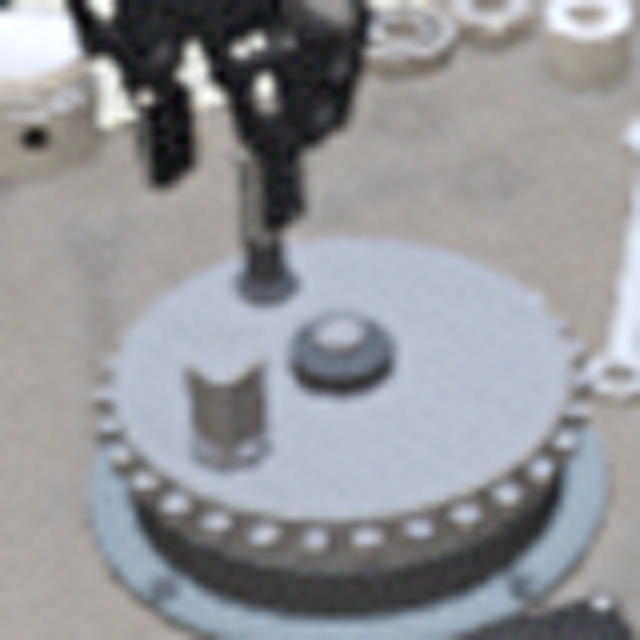

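View pics/a9t.png

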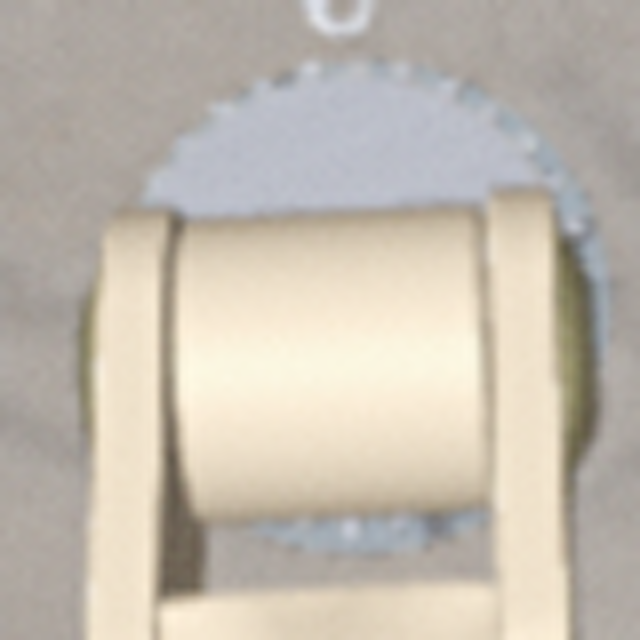

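Run:
```python
from h import *
c=capture('scene')
for n,u,v,z in [('collar',230,450,62),('foot',268,287,62),('hub',343,335,78)]:
    p=px2w(c,u/8+210,v/8+145,z); d=p[:2]-[492.8,176.8]; print(n,p.round(1),np.hypot(*d).round(1),np.arctan2(d[1],d[0])%6.283)
```

```text
collar [436.4 148.2  62. ] 63.3 3.6108536158202496
foot [486.3 234.8  62. ] 58.4 1.6826293800197918
hub [492.4 173.8  78. ] 3.0 4.586223219808804
```

apply_moves:
  targets:
    - [0, 0, 0, 8.5]
    - [0, 0, 0, 8.5]
    - [-0.3, 2.9, 0, 0]
    - [-0.3, 2.9, 0, 0]
    - [-0.3, 2.9, 0, 0]
    - [0, 0, 0, 0]
    - [0, 0, 0, 0]
  grip: 0
  force: 40

```text
time_s: 17.1
eef_pos: [437.5, 235.7, 235.9]
ee_rot: [-0.001, -0.057, 0.998, -0.0]
force: [-0.4, -0.7, 0.9]
grip_width: -0.001
```

Run:
```python
from h import *
print(tool([440,236,146],96.3)); print(where(),readout.sense()['grip_width']); c=capture('scene'); crop(c,'b1',250,170,40,8)
```

```text
(array([-2.730e-01,  5.000e-03,  8.986e+00]), np.float64(96.55), np.float64(0.25), array([437.47585813, 235.70629138, 235.86271979]))
(np.float64(80.81281976602523), np.float64(2.324845786600983), array([-0.37146917, -0.6533573 ,  0.88919886]), np.float64(235.86271979186765)) -0.0009898093883407403
```

View pics/b1.png

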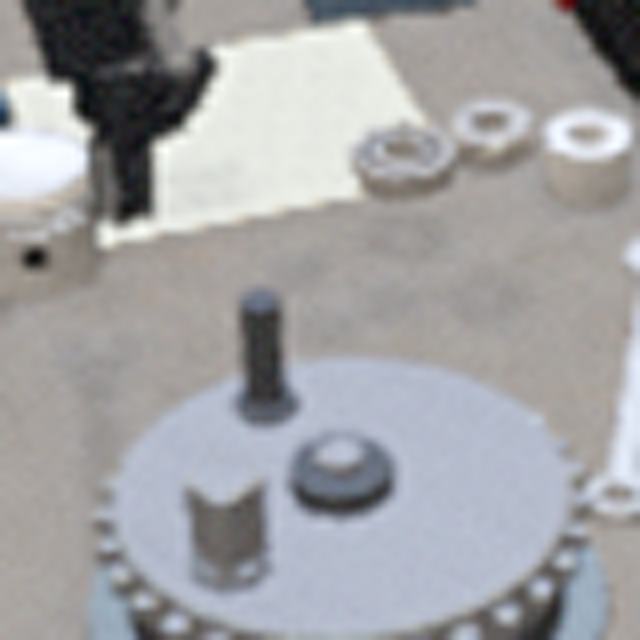

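apply_moves:
  targets:
    - [0, 0, 2.5, 0]
    - [0, 0, 2.5, 0]
    - [0, 0, 2, 0]
    - [0, 0, 1.6, 0]
    - [0, 0, 0, 0]
    - [0, 0, 0, 0]

```text
time_s: 17.75
eef_pos: [438.1, 235.1, 151.2]
ee_rot: [-0.0, -0.056, 0.998, -0.0]
force: [0.9, -0.4, -0.6]
grip_width: 0.005
```

Run:
```python
from h import *
print(tool([466,236,150],96.3)); print(where()); c=capture('scene'); crop(c,'b2',250,170,40,8)
```

```text
(array([-2.782, -0.22 ,  0.121]), np.float64(96.43), np.float64(0.13), array([438.11339894, 235.06878821, 151.2154283 ]))
(np.float64(79.91167633224109), np.float64(2.324491824319599), array([ 0.90500697, -0.40514257, -0.60931274]), np.float64(151.2154283008767))
```

View pics/b2.png

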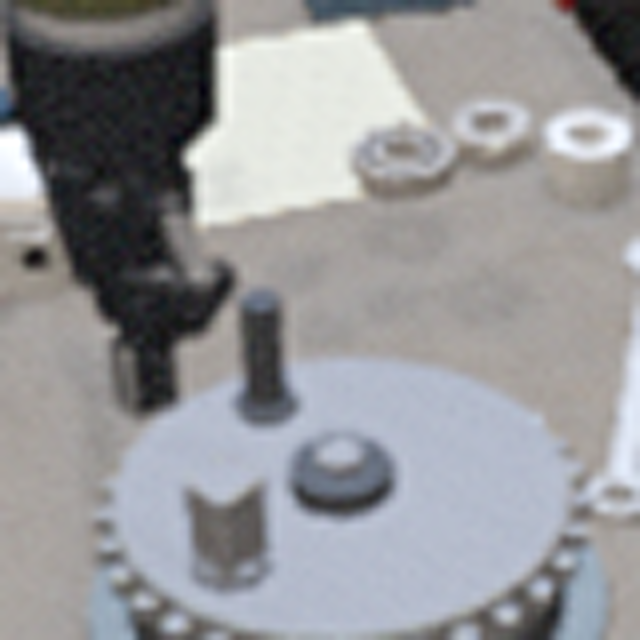

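apply_moves:
  targets:
    - [-0.6, -0.1, 0, 0]
    - [-0.6, -0.1, 0, 0]
    - [-0.6, 0, 0, 0]
    - [-0.4, 0, 0, 0]
    - [-0.2, 0, 0, 0]
    - [0, 0, 0, 0]

```text
time_s: 18.4
eef_pos: [462.1, 236.4, 150.8]
ee_rot: [-0.0, -0.057, 0.998, -0.0]
force: [-0.3, -0.5, 0.3]
grip_width: 0.0
```

apply_moves:
  targets:
    - [-0.1, 0, 0, 0]
    - [-0.1, 0, 0, 0]
    - [0, 0, 0, 0]

```text
time_s: 18.7
eef_pos: [464.0, 236.6, 150.9]
ee_rot: [0.0, -0.057, 0.998, 0.0]
force: [-1.0, -0.9, 0.4]
grip_width: 0.003
```

apply_moves:
  targets:
    - [-0.1, 0, 0, 0]
    - [-0.05, 0, 0, 0]
    - [0, 0, 0, 0]

```text
time_s: 19.0
eef_pos: [465.5, 236.8, 150.9]
ee_rot: [-0.0, -0.057, 0.998, -0.0]
force: [0.0, 0.1, -0.2]
grip_width: -0.002
```

apply_moves:
  targets:
    - [-0.05, 0, 0, 0]
    - [-0.05, 0, 0, 0]
    - [0, 0, 0, 0]

```text
time_s: 19.3
eef_pos: [466.5, 236.9, 150.9]
ee_rot: [0.0, -0.057, 0.998, -0.0]
force: [-0.6, 0.9, -0.4]
grip_width: -0.001
```

apply_moves:
  targets:
    - [-0.05, 0, 0, 0]
    - [-0.05, 0, 0, 0]
    - [0, 0, 0, 0]

```text
time_s: 19.6
eef_pos: [467.5, 237.0, 150.9]
ee_rot: [0.0, -0.057, 0.998, 0.0]
force: [-0.9, 0.4, -0.3]
grip_width: -0.0
```

apply_moves:
  targets:
    - [-0.05, 0, 0, 0]
    - [-0.05, 0, 0, 0]
    - [0, 0, 0, 0]

```text
time_s: 19.9
eef_pos: [468.0, 237.1, 150.9]
ee_rot: [-0.001, -0.057, 0.998, -0.0]
force: [-4.8, -0.9, 4.1]
grip_width: -0.001
```

apply_moves:
  targets:
    - [-0.03, 0, 0, 0]
    - [-0.03, 0, 0, 0]
    - [0, 0, 0, 0]

```text
time_s: 20.2
eef_pos: [468.1, 237.1, 150.8]
ee_rot: [-0.001, -0.057, 0.998, -0.0]
force: [-8.0, -1.5, 5.7]
grip_width: 0.0
```

apply_moves:
  targets:
    - [-0.03, 0, 0, 0]
    - [-0.03, 0, 0, 0]
    - [0, 0, 0, 0]

```text
time_s: 20.5
eef_pos: [468.3, 237.2, 150.8]
ee_rot: [-0.002, -0.057, 0.998, -0.0]
force: [-11.9, -1.7, 8.6]
grip_width: -0.001
```

apply_moves:
  targets:
    - [-0.01, 0, 0, 0]
    - [0, 0, 0, 0]
    - [0, 0, 0, 0]
    - [0, 0, 0, 0]

```text
time_s: 20.9
eef_pos: [468.3, 237.2, 150.8]
ee_rot: [-0.002, -0.057, 0.998, -0.0]
force: [-10.7, -1.3, 8.3]
grip_width: 0.002
```

apply_moves:
  targets:
    - [0, 0, 0, 0]
    - [0, 0, 0, 0]
    - [0, 0, 0, 0]
    - [0, 0, 0, 0]

```text
time_s: 21.3
eef_pos: [468.3, 237.2, 150.8]
ee_rot: [-0.002, -0.057, 0.998, -0.0]
force: [-11.6, -1.8, 7.4]
grip_width: 0.0
```

Run:
```python
from h import *
print(readout.sense()['force']); c=capture('scene'); crop(c,'b3',250,175,40,8)
```

```text
[-11.59817365  -1.78657068   7.41430514]
```

View pics/b3.png

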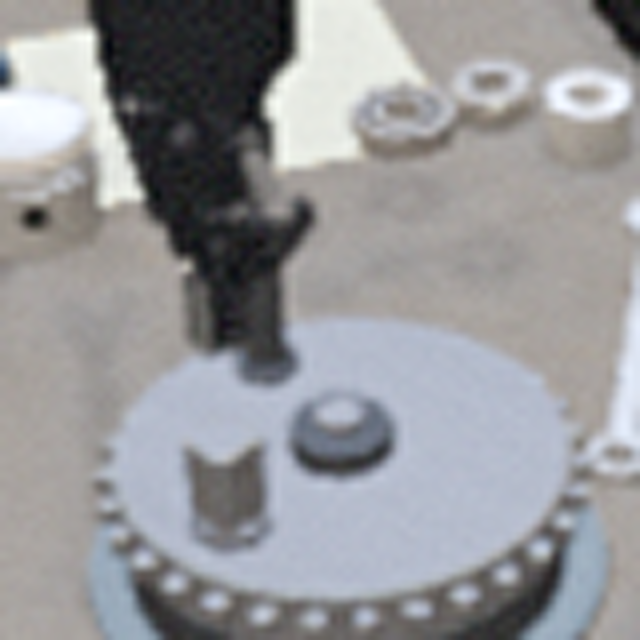

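apply_moves:
  targets:
    - [-0.02, 0, 0, 0]
    - [0, 0, 0, 0]
    - [0, 0, 0, 0]
    - [0, 0, 0, 0]
    - [0, 0, 0, 0]
    - [0, 0, 0, 0]
    - [0, 0, 0, 0]
    - [0, 0, 0, 0]

```text
time_s: 22.15
eef_pos: [468.4, 237.2, 150.8]
ee_rot: [-0.002, -0.057, 0.998, -0.0]
force: [-12.6, -2.6, 8.8]
grip_width: 0.002
```

Held at about 12–13 N for 0.8 s with no movement. Backing off and withdrawing.

apply_moves:
  targets:
    - [0.05, 0, 0, 0]
    - [0.1, 0, 0, 0]
    - [0.3, 0, 0, 0]
    - [1, 0, 0, 0]
    - [1.5, 0, 0, 0]
    - [0, 0, -2, 0]
    - [0, 0, -3, 0]
    - [0, 0, -4, 0]

```text
time_s: 22.95
eef_pos: [439.6, 233.7, 240.9]
ee_rot: [-0.001, -0.057, 0.998, -0.0]
force: [0.7, -0.3, 1.0]
grip_width: 0.003
```

apply_moves:
  targets:
    - [0, 4, -2, 0]
    - [0, 4, 0, 0]
    - [0, 4, 0, 0]
    - [0, 3, 0, 0]
    - [0, 0, 0, 0]
    - [0, 0, 0, 0]

```text
time_s: 23.55
eef_pos: [423.2, 383.0, 260.6]
ee_rot: [-0.0, -0.057, 0.998, -0.0]
force: [0.0, -0.4, -0.5]
grip_width: 0.002
```

Run:
```python
from h import *
print(readout.sense()['force'],readout.sense()['eef_pos']); c=capture('scene'); crop(c,'b4',250,185,40,8); save(c,'b4f')
t=capture('top'); crop(t,'b4t',240,217,35,10)
```

```text
[ 0.0255097  -0.41974871 -0.47377658] [423.17394569 383.01418199 260.56878573]
```

View pics/b4.png

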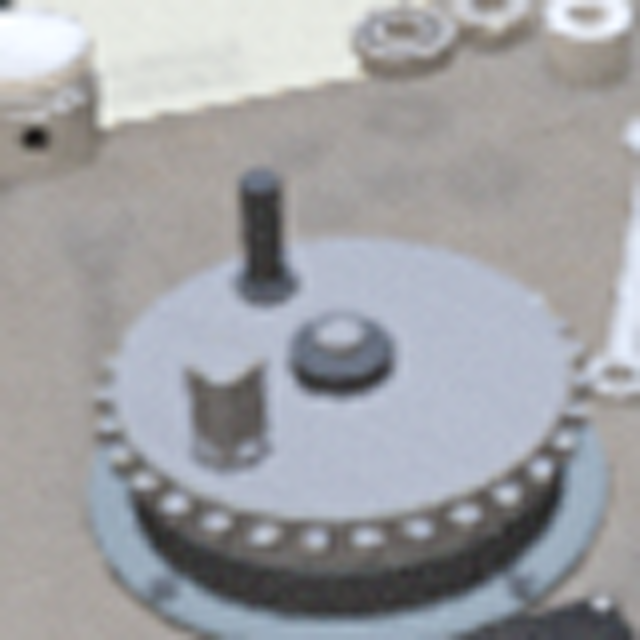

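View pics/b4t.png

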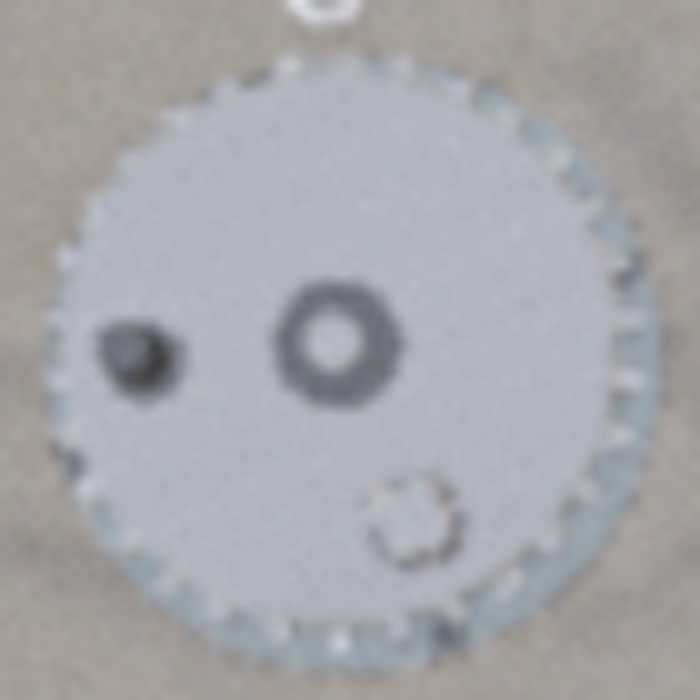

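View pics/b4f.png

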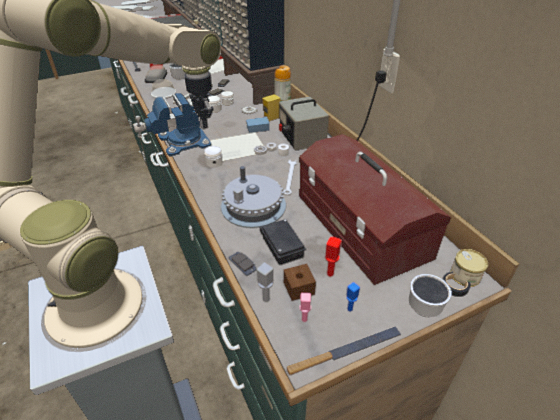

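The pin is home in the bush (scene 238,200), the wheel is still wound with its post at scene 243,175, the stand is empty, and the other things are where they were. The arm is clear.

```bash
python3 -c "
from h import *
print(ctrl.finish_job())"
```

```text
the job is handed in; nothing more can be done
None
```

The pin is home in the locking hole and the lock held. I handed the job in at about 23.7 s of the 64 s allowed; no verdict was reported.

- **Fitting the pin:** I took the smaller grey pin from the wooden stand and stood it in the bush. I then wound the wheel counter-clockwise with it, riding on the drum. It dropped in at about 0.9 rad, and I pressed it down until the collar seated. The TCP stopped at 142.1 mm against 142.2 mm expected, with the push-back rising to about 19 N.
- **Proving the lock:** After letting go, I pushed the post clockwise with the closed fingers. The sideways force read about 11–12 N for 0.8 s, then about 12.6 N at the end of another 0.8 s. The contact point stayed put throughout. The force sensor also showed about 8 N upward during the push, probably the fingers bearing on the post at a slight tilt.
- **Last checks:** Both cameras show the collar down on the bush and the wheel still wound. The arm is clear, with no force on it, and the bystanders look unmoved.

No check failed. The pin's seating and the wheel angle come from the camera images and arm positions, as there is no direct wheel-angle reading.

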